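# Refill a spray can: seat the insert, then press and hold the can on the sprung ring

## Robot

A 7-joint arm with a two-finger parallel gripper is mounted at the origin on the work surface. World frame = base frame: x ahead of the robot, y to its left, z up, the work surface at z = 0. Lengths are in m, angles in rad, forces in N, time in s.
With the tool pointing down it reaches from about 0.425 to 0.825 m from the base axis. Payload 3.6 kg.
Tool frame: the origin (TCP) lies midway between the tips of the shut fingers; the grasp point (between the pads) lies 19 mm behind it (robot.hold_point_z is the distance from the TCP to the grasp point, in m); z points along the fingers, y is the line along which they close (so a half turn about z gives the same grasp; the last joint's range is limited). The gripper opens to 93 mm and grips with 3 to 60 N. Pads are 15 mm wide; open, the fingers measure 128 mm over their backs; the gripper's body (75 mm by 188 mm) begins 65 mm behind the grasp point.
Start: joints at [-1.141, 0.615, -0.013, 1.423, 0.008, 1.103, -0.04], TCP at [0.287, 0.583, 0.219] pointing down, gripper open.
Joint ranges: [-3.12, 3.12], [-0.3, 2.06], [-1.34, 1.32], [0.26, 2.42], [-1.36, 4.5], [0.01, 1.98], [-2.84, 2.84]. Speed limits (rad/s): [2.79, 2.79, 3.14, 3.14, 3.14, 3.14, 3.14].

## Interface

Orientations are given as a unit quaternion [w, x, y, z].
In Python, from cell import robot gives the robot as it stands.
- The arm moves only by the shell command python3 -m jog 'ROWS'. ROWS is JSON, a list of rows, each an object of numbers: "grip": the gripper's target within -1 to 1 (fully open at 1, half-way at 0, shut at -1); "x", "y", "z": the shift along the world's x, y, z in m; "rx", "ry", "rz": the turn, a rotation vector about the world's x, y, z in units of 5 degrees (1.0 is 5 degrees). In form: [{"grip": .., "x": .., "y": .., "z": .., "rx": .., "ry": .., "rz": ..}, ...]. A call has 1 to 5 rows; each row shifts and turns the commanded pose from where the row before left it; what a row does not reach is not made up. A row lasts 1/12 s, in which the tool goes at most 41.7 mm and 7.16 degrees, less where a joint would pass 70% of its speed; a pose out of reach is approached as far as the arm can. A call is refused whole if a number of a shift passes 0.0417 or a number of a turn 1, either way. A call with a gripper value outside its range is refused whole. The fingers move at their own pace and stop on an object; the grip force is fixed at half the most. Time passes only in rows, so rows that do not move let the fingers close. It gives the time, the measured TCP pose, the force, the opening and the grip force at its end, in the units of the state.
- robot.state(): the state, without advancing time (a new reading comes with each control period).
- robot.get_image(name): name is "side" or "top"; returns a dict with "image" (420x560x3 uint8, red, green, blue), "range_z" (420x560 float32, m along the optical axis (not along the pixel's ray), 0 where there is no reading), "mtx" (3x3 intrinsics, pixels), "T" (4x4, takes a point from camera to world coordinates). Camera axes: x right, y up, looking along -z (the intrinsics and any distortion apply to the point x, -y, -z); pixel columns grow to the right and rows downward; lengths in m; the calibration is good to about 2 mm. A picture is of the moment at which its call begins.
- robot.close_job(): hands the job in; it is judged then, once.
The state is a dict: "t": time; "q": joint angles; "joint_velocities": joint speeds; "joint_torque": joint torques, N m; "tcp_pos": TCP position; "tcp_rot": TCP orientation; "wrist_force": force on the tool from outside, world axes, zero at the start; "ft_torque": the same for the moment, N m; "width": opening from 0.0 (shut) to 1.0 (fully open); "grip_force": force on a finger pad.
Only numpy, scipy, OpenCV 4.12 (cv2) and the standard library are available. Lean on these libraries where they do the work, as an engineer would, in place of code of your own. Each camera call takes 0.05 s, during which the arm holds its last target. There are 200 camera calls.

## Task

Refill the black spray can at the filling station: first lay the blue centring insert, collar up, into the rectangular recess in the station's top so that it sits flat and flush, and let go of it. Then stand the can upright through the insert's collar onto the sprung filling ring and press it down to the ring's stop, as it must stay there while it fills: finish while you are still holding the can pressed fully down. Leave the orange insert, the other can and the roll of tape where they are.

Things in the scene. Friction and masses are not known exactly. Their poses are not given: they have to be found in the camera images.
- station: Spray-can refill station, fixed on the bench: grey housing 150 (x) x 130 (y) mm, aluminium top face 75 mm above the bench, with a rectangular recess in it (see station_axis). Origin on the bench under the filling axis, z up. On its +x side (x 79 to 115, y -45 to 45 mm) stands a 72 mm high regulator block with a black knob (to 98 mm) and a round gauge (to 123 mm).
- station_axis (a point): Centre of the recess at the level of the top face (75 mm above the bench), on the vertical filling axis; axes as the station's. Recess: 103 (along x) x 87 (along y) mm, 14 mm deep (floor 61 mm above the bench), 2 mm chamfer at its edge; in the middle of its floor a 58 mm bore with the sprung filling ring.
- ring_top (a point): Centre of the upper, rubber-lipped face of the sprung filling ring (45 mm outside, 27 mm inside diameter), on the filling axis: 67 mm above the bench when up (6 mm above the recess floor), 51 mm when fully pressed.
- fill_ring (a joint): Downward travel of the sprung filling ring in m: 0 up, 0.016 at its lower stop. The spring takes about 9 N before the ring moves (the can's own weight does not move it) and about 17 N at the stop; it springs back when let go.
- insert: Blue plastic centring insert, 0.14 kg, on the bench, collar up: plate 100 (x) x 84 (y) x 14 mm, on it a round collar 62 mm outside, 22 mm high (36 mm in all, can be gripped across); a 53 mm hole through both. Origin: centre of the plate's underside, z up. Fits the recess either way round (half a turn), 1.5 mm to spare each side; seated, the plate's top is flush with the station's top.
- can: Black spray can, grey band, red spray head, upright on the bench, 0.2 to 0.45 kg: 50 mm diameter, straight wall from 4 to 138 mm, shoulder to 152 mm, spray head 20 mm in diameter up to 166 mm. Origin: centre of its base, z up. The base edge is bevelled by 3.5 mm. It passes the insert's hole with 1.5 mm to spare all round.
- spare_insert: Bystander: orange insert for thinner cans (same plate, 44 mm hole, collar 53 mm outside). Origin at the centre of its underside.
- other_can: Bystander: bare metal spray can with a green band and a white spray head, same size as the black one. Origin at the centre of its base.
- tape: Bystander: black roll of tape lying flat, 90 mm in diameter, 22 mm high. Origin at the centre of its underside.
Mind the look-alikes: they are no part of the job. There is more than one size of the insert; the job needs the largest.

How it is judged:
On the way, in this order (a step that is already met when the one before it is completed fails the run):
1. the blue insert lies flat, square and flush in the station's recess, let go of (x of insert in the frame of station between -0.003 and 0.003 m and y of insert in the frame of station between -0.003 and 0.003 m and z of insert in the frame of station between 0.0585 and 0.0635 m and angle between the x axis of insert and the x axis of station, either way round below 0.06 rad and angle between insert's own z axis and vertical below 0.04 rad and contact force between insert and the fingers below 0.2 N and linear speed of insert below 0.01 m/s), for 0.3 s.
2. the black can stands upright through the insert on the filling ring (x of can in the frame of station between -0.005 and 0.005 m and y of can in the frame of station between -0.005 and 0.005 m and angle between can's own z axis and vertical below 0.09 rad and z of can in the frame of station below 0.07 m), for 0.1 s.
At the end, for the whole second after the job is handed in: The robot still holds the black can: filling ring within 2.5 mm of its stop, can pushing on it, within 5 mm of the axis, upright within 5 degrees, still; blue insert in the recess, centred within 3 mm, flush within 2.5 mm, square within 3.4 and flat within 2.3 degrees (value of joint fill_ring above 0.0135 m and x of can in the frame of station between -0.005 and 0.005 m and y of can in the frame of station between -0.005 and 0.005 m and angle between can's own z axis and vertical below 0.09 rad and x of insert in the frame of station between -0.003 and 0.003 m and y of insert in the frame of station between -0.003 and 0.003 m and z of insert in the frame of station between 0.0585 and 0.0635 m and angle between the x axis of insert and the x axis of station, either way round below 0.06 rad and angle between insert's own z axis and vertical below 0.04 rad and contact force between can and station above 8 N and linear speed of can below 0.01 m/s and (contact force between can and the fingers above 5 N or contact force between can and the arm above 5 N)); the arm keeps its last pose, push and grip.
It fails at once if a bystander (orange insert, other can or tape) is moved by more than 30 mm or the other can tipped (distance of any of spare_insert, other_can, tape from where it was at the start of the episode above 0.03 m or angle between other_can's own z axis and vertical above 0.5 rad).
It also fails if it takes over 64 s, if anything falls off the work surface, if the arm or the gripper's body presses on something with over 40 N, if the wrist force passes 120 N, or if a joint passes its speed limit or range.

## Working session

There is one attempt and no reset: what is moved stays moved. The work goes in short steps, Python scripts to look and compute and a shell command to move; the robot and the scene stay as the last step left them, time stands still between calls to the robot, and variables do not carry over. Pictures are saved under pics/ and viewed, at most 11 in all, crops included, and the job is handed in when it is done.

```bash
mkdir -p pics
cat > h.py <<'E'
import numpy as np, cv2
from cell import robot
def grab(name):
    d=robot.get_image(name); return d
def cloud(d):
    K=d["mtx"];Z=d["range_z"];v,u=np.mgrid[:Z.shape[0],:Z.shape[1]]
    x=(u-K[0,2])/K[0,0]*Z; y=(v-K[1,2])/K[1,1]*Z
    P=np.stack([x,-y,-Z,np.ones_like(Z)],-1)@np.array(d["T"]).T
    P=P[...,:3]; P[Z==0]=np.nan
    return P
E
python3 - <<'E'
from h import *
for n in("top","side"):
    d=grab(n); np.save(f"pics/{n}0.npy",cloud(d)); np.save(f"pics/{n}0i.npy",d["image"])
    cv2.imwrite(f"pics/{n}0.png",d["image"][...,::-1]); print(d["mtx"],np.round(d["T"],3),{k:v for k,v in d.items() if k not in("image","range_z","mtx","T")})
print(robot.state())
E
```

```text
[[386.21722808   0.         283.44600708]
 [  0.         386.21722808 203.59264834]
 [  0.           0.           1.        ]] [[ 0.079  0.973 -0.215  0.309]
 [-0.997  0.076 -0.022 -0.017]
 [-0.005  0.216  0.976  1.064]
 [ 0.     0.     0.     1.   ]] {}
[[540.60209766   0.         284.35425541]
 [  0.         540.60209766 215.6431846 ]
 [  0.           0.           1.        ]] [[ 0.693  0.386 -0.609 -0.31 ]
 [-0.721  0.385 -0.576 -0.78 ]
 [ 0.012  0.838  0.545  0.821]
 [ 0.     0.     0.     1.   ]] {}
{'t': 0.1, 'q': array([-1.14050543,  0.61582306, -0.01259794,  1.42473555,  0.00810199,
        1.10341895, -0.04035862]), 'joint_velocities': array([-0.00065367, -0.00155399,  0.0002973 , -0.00389443, -0.0010966 ,
       -0.00017657, -0.0003672 ]), 'joint_torque': array([ 1.31681707e-03, -4.60044265e+01,  2.09856187e-01, -1.66245013e+01,
       -6.12954749e-02,  1.69197517e-02,  9.93382673e-05]), 'tcp_pos': array([0.28637796, 0.58271151, 0.21759775]), 'tcp_rot': array([-2.43792056e-04,  2.26369701e-01,  9.74040757e-01, -1.14157172e-03]), 'wrist_force': array([ 0.88460207,  0.35312095, -0.56940702]), 'ft_torque': array([-0.059171  , -0.00387605, -0.00146413]), 'grip_force': 0.0, 'width': 1.00087953104447}
```

View pics/top0.png

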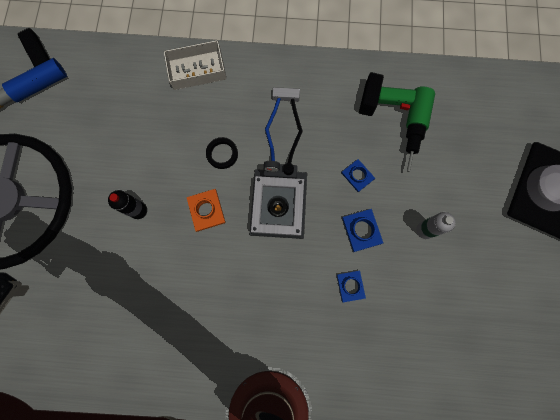

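View pics/side0.png

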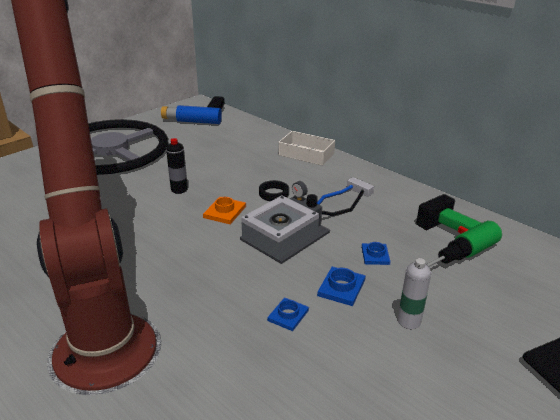

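The top view shows three blue inserts, at (357,175), (362,230) and (350,285). The orange insert is at (206,210), the station at (278,205), the black can with its red head at (128,205), the metal can at (437,225) and the tape at (222,153). The blue insert at (362,230) looks largest, so I'll measure all three.

Run:
```python
from h import *
P=np.load("pics/top0.npy"); I=np.load("pics/top0i.npy"); hsv=cv2.cvtColor(I,cv2.COLOR_RGB2HSV)
def meas(nm,m,h,zr):
    q=P[m&(P[...,2]>zr[0])&(P[...,2]<zr[1])][:,:2].astype(np.float32)*1000
    r=cv2.minAreaRect(q); print(nm,len(q),np.round(r[0],1),np.round(r[1],1),round(r[2],1))
blue=(hsv[...,0]>100)&(hsv[...,0]<130)&(hsv[...,1]>150)
v,u=np.mgrid[:420,:560]
def box(a,b,c,d):return (u>a)&(u<b)&(v>c)&(v<d)
for nm,b in(("b1",box(335,380,155,195)),("b2",box(335,390,200,255)),("b3",box(330,370,265,305))):
    z=P[blue&b][:,2]; print(nm,np.percentile(z,[2,25,50,75,98]).round(4))
    meas(nm+" plate",blue&b,0,(.009,.019)); meas(nm+" collar",blue&b,0,(.03,.042))
b=box(240,315,150,245)
z=P[b][:,2];print(np.percentile(z,[5,50,90]))
meas("st top",b,0,(.07,.08)); 
b2=box(258,300,183,230); meas("recess floor",b2,0,(.052,.068)); 
bb=box(100,155,180,225); print("can zmax",np.nanmax(P[bb][:,2])); meas("canhead",bb,0,(.155,.175)); meas("canall",bb,0,(.01,.18)); meas("can shoulder",bb,0,(.13,.155))
S=np.load("pics/side0.npy"); SI=np.load("pics/side0i.npy")
q=S[(u>160)&(u<195)&(v>130)&(v<200)]; q=q[(q[:,2]>.02)&(q[:,2]<.13)]
# circle fit with radius 25
from scipy.optimize import least_squares
def fit(q,r):
    s=least_squares(lambda c:np.hypot(q[:,0]-c[0],q[:,1]-c[1])-r,q[:,:2].mean(0)+[.02,.02],loss="soft_l1",f_scale=.002);print("circ",len(q),s.x.round(4),np.median(abs(s.fun)).round(4))
fit(q,.025)
q=P[bb]; q=q[(q[:,2]>.02)&(q[:,2]<.13)]; fit(q,.025)
c=I[150:310,100:400]; cv2.imwrite("pics/crop.png",cv2.resize(c[...,::-1],(780,416),interpolation=cv2.INTER_CUBIC))
```

```text
b1 [0.0042 0.0093 0.0108 0.0128 0.0282]
b1 plate 282 [ 640.6 -197.6] [73.2 62.1] 42.8
b1 collar 1 [ 619.1 -194.9] [0. 0.] 0.0
b2 [nan nan nan nan nan]
b2 plate 682 [ 484.1 -215.2] [99.8 84.4] 20.6
b2 collar 119 [ 484.1 -215.6] [58.  60.9] 48.2
b3 [nan nan nan nan nan]
b3 plate 294 [ 330.2 -190.2] [73.  61.4] 14.9
b3 collar 2 [ 336.3 -189.7] [41.7  0. ] 91.0
[nan nan nan]
st top 1693 [541.4  21. ] [189.6 129.9] 1.0
recess floor 1018 [524.   20.7] [103.   87.3] 0.7
can zmax 0.17040770809208305
canhead 65 [490.8 410.4] [17.9 18.7] 56.4
canall 710 [491.  409.5] [47.  49.7] 86.0
can shoulder 281 [490.3 409.5] [46.3 49. ] 58.4
circ 700 [0.4895 0.412 ] 0.0024
circ 338 [0.4918 0.4124] 0.0005
```

View pics/crop.png

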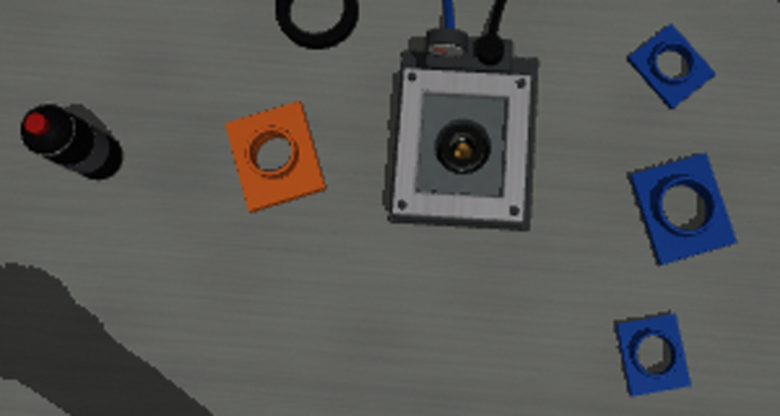

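Choice: the blue insert at (362,230), because its plate is 100 x 84 mm and its collar about 61 mm. The other blue ones are 73 x 62 mm, and the orange one at (206,210) and the metal can at (437,225) are bystanders. The crop confirms it at (683,208), with its long axis about +20.6° from world x. The recess measures 103 x 87 mm, centred at (0.524, 0.021). I'll move above the insert and turn the closing line from 63.9° to 20.6°.

```bash
python3 -m jog '[{"grip":1,"x":0.01,"y":-0.04,"rz":-1},{"grip":1,"x":0.01,"y":-0.04,"rz":-1},{"grip":1,"x":0.01,"y":-0.04,"rz":-1},{"grip":1,"x":0.01,"y":-0.04,"rz":-1},{"grip":1,"x":0.01,"y":-0.04,"rz":-1}]'
python3 -m jog '[{"grip":1,"x":0.01,"y":-0.04,"rz":-1},{"grip":1,"x":0.01,"y":-0.04,"rz":-1},{"grip":1,"x":0.01,"y":-0.04,"rz":-1},{"grip":1,"x":0.01,"y":-0.04,"rz":-0.66},{"grip":1,"x":0.01,"y":-0.04}]'
python3 -m jog '[{"grip":1,"x":0.01,"y":-0.04},{"grip":1,"x":0.01,"y":-0.04},{"grip":1,"x":0.01,"y":-0.04},{"grip":1,"x":0.01,"y":-0.04},{"grip":1,"x":0.01,"y":-0.04}]'
python3 -m jog '[{"grip":1,"x":0.01,"y":-0.04},{"grip":1,"x":0.01,"y":-0.04},{"grip":1,"x":0.01,"y":-0.04},{"grip":1,"x":0.008,"y":-0.038},{"grip":1}]'
```

```text
invalid input
invalid input
invalid input
invalid input
```

```bash
python3 -m jog '[{"grip":1,"x":0.01,"y":-0.04,"z":0,"rx":0,"ry":0,"rz":-1},{"grip":1,"x":0.01,"y":-0.04,"z":0,"rx":0,"ry":0,"rz":-1},{"grip":1,"x":0.01,"y":-0.04,"z":0,"rx":0,"ry":0,"rz":-1},{"grip":1,"x":0.01,"y":-0.04,"z":0,"rx":0,"ry":0,"rz":-1},{"grip":1,"x":0.01,"y":-0.04,"z":0,"rx":0,"ry":0,"rz":-1}]'
```

```text
t: 0.52
tcp_pos: [0.3366, 0.3811, 0.2183]
tcp_rot: [-0.0, 0.434, 0.901, -0.0]
wrist_force: [0.2, -0.5, 1.1]
width: 1.0
grip_force: 0.0
```

```bash
python3 -m jog '[{"grip":1,"x":0.01,"y":-0.04,"z":0,"rx":0,"ry":0,"rz":-1},{"grip":1,"x":0.01,"y":-0.04,"z":0,"rx":0,"ry":0,"rz":-1},{"grip":1,"x":0.01,"y":-0.04,"z":0,"rx":0,"ry":0,"rz":-1},{"grip":1,"x":0.01,"y":-0.04,"z":0,"rx":0,"ry":0,"rz":-0.66},{"grip":1,"x":0.01,"y":-0.04,"z":0,"rx":0,"ry":0,"rz":0}]'
python3 -m jog '[{"grip":1,"x":0.01,"y":-0.04,"z":0,"rx":0,"ry":0,"rz":0},{"grip":1,"x":0.01,"y":-0.04,"z":0,"rx":0,"ry":0,"rz":0},{"grip":1,"x":0.01,"y":-0.04,"z":0,"rx":0,"ry":0,"rz":0},{"grip":1,"x":0.01,"y":-0.04,"z":0,"rx":0,"ry":0,"rz":0},{"grip":1,"x":0.01,"y":-0.04,"z":0,"rx":0,"ry":0,"rz":0}]'
python3 -m jog '[{"grip":1,"x":0.01,"y":-0.04,"z":0,"rx":0,"ry":0,"rz":0},{"grip":1,"x":0.01,"y":-0.04,"z":0,"rx":0,"ry":0,"rz":0},{"grip":1,"x":0.01,"y":-0.04,"z":0,"rx":0,"ry":0,"rz":0},{"grip":1,"x":0.008,"y":-0.038,"z":0,"rx":0,"ry":0,"rz":0},{"grip":1,"x":0,"y":0,"z":0,"rx":0,"ry":0,"rz":0}]'
python3 -m jog '[{"grip":1,"x":0,"y":0,"z":0,"rx":0,"ry":0,"rz":0},{"grip":1,"x":0,"y":0,"z":0,"rx":0,"ry":0,"rz":0}]'
```

```text
t: 0.93
tcp_pos: [0.3865, 0.1814, 0.2186]
tcp_rot: [-0.0, 0.57, 0.821, -0.0]
wrist_force: [1.0, -0.1, -0.6]
width: 1.0
grip_force: 0.0
t: 1.35
tcp_pos: [0.4365, -0.0185, 0.2186]
tcp_rot: [-0.0, 0.57, 0.822, 0.0]
wrist_force: [0.3, 0.1, 0.2]
width: 1.0
grip_force: 0.0
t: 1.77
tcp_pos: [0.4744, -0.1847, 0.2189]
tcp_rot: [0.003, 0.575, 0.818, -0.003]
wrist_force: [-0.4, -0.8, 0.2]
width: 1.003
grip_force: 0.0
t: 1.93
tcp_pos: [0.4742, -0.1737, 0.2181]
tcp_rot: [-0.001, 0.57, 0.822, 0.0]
wrist_force: [0.5, 1.1, 0.1]
width: 0.999
grip_force: 0.0
```

Level and on yaw (20.5°). Next are the remaining shift and the descent, to tip height 0.018.

```bash
python3 -m jog '[{"grip":1,"x":0.01,"y":-0.0395,"z":0,"rx":0,"ry":0,"rz":0},{"grip":1,"x":0,"y":-0.002,"z":-0.035,"rx":0,"ry":0,"rz":0},{"grip":1,"x":0,"y":0,"z":-0.04,"rx":0,"ry":0,"rz":0},{"grip":1,"x":0,"y":0,"z":-0.04,"rx":0,"ry":0,"rz":0},{"grip":1,"x":0,"y":0,"z":-0.03,"rx":0,"ry":0,"rz":0}]'
python3 -m jog '[{"grip":1,"x":0,"y":0,"z":-0.025,"rx":0,"ry":0,"rz":0},{"grip":1,"x":0,"y":0,"z":-0.015,"rx":0,"ry":0,"rz":0},{"grip":1,"x":0,"y":0,"z":-0.01,"rx":0,"ry":0,"rz":0},{"grip":1,"x":0,"y":0,"z":-0.005,"rx":0,"ry":0,"rz":0},{"grip":1,"x":0,"y":0,"z":0,"rx":0,"ry":0,"rz":0}]'
python3 - <<'E'
from h import *
d=grab("side");cv2.imwrite("pics/s1.png",cv2.resize(d["image"][200:340,230:430,::-1],(800,560)));print(robot.state()["tcp_pos"])
E
```

```text
t: 2.35
tcp_pos: [0.4839, -0.2127, 0.0711]
tcp_rot: [-0.002, 0.568, 0.823, 0.0]
wrist_force: [0.2, 1.1, 0.3]
width: 1.001
grip_force: 0.0
t: 2.77
tcp_pos: [0.4847, -0.2147, 0.0182]
tcp_rot: [-0.001, 0.569, 0.822, 0.0]
wrist_force: [-0.4, -0.6, -0.5]
width: 1.002
grip_force: 0.0
[ 0.48515176 -0.21535659  0.01900621]
```

View pics/s1.png

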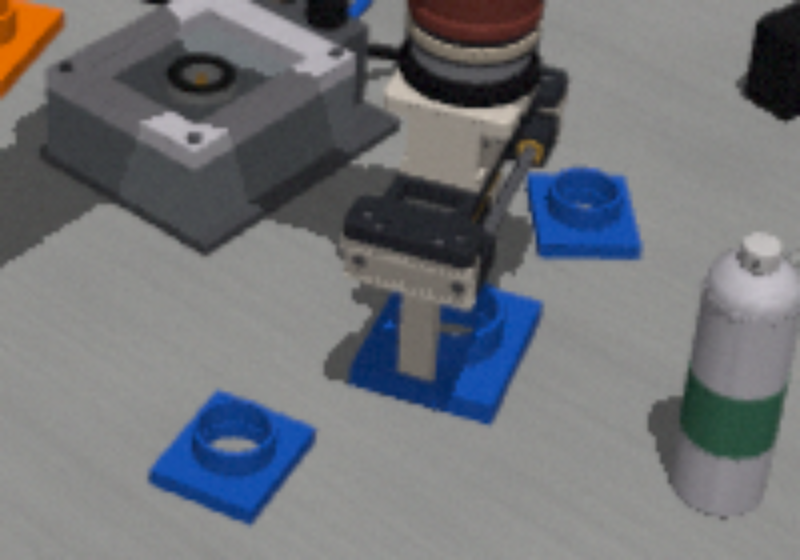

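The crop shows the near finger at (418,340) just above the big blue plate, outside the collar at (470,320), so the fingers straddle it. I'll close and lift slightly.

```bash
python3 -m jog '[{"grip":-1,"x":0,"y":0,"z":0,"rx":0,"ry":0,"rz":0},{"grip":-1,"x":0,"y":0,"z":0,"rx":0,"ry":0,"rz":0},{"grip":-1,"x":0,"y":0,"z":0,"rx":0,"ry":0,"rz":0},{"grip":-1,"x":0,"y":0,"z":0,"rx":0,"ry":0,"rz":0},{"grip":-1,"x":0,"y":0,"z":0,"rx":0,"ry":0,"rz":0}]'
python3 -m jog '[{"grip":-1,"x":0,"y":0,"z":0,"rx":0,"ry":0,"rz":0},{"grip":-1,"x":0,"y":0,"z":0,"rx":0,"ry":0,"rz":0},{"grip":-1,"x":0,"y":0,"z":0.01,"rx":0,"ry":0,"rz":0},{"grip":-1,"x":0,"y":0,"z":0.02,"rx":0,"ry":0,"rz":0},{"grip":-1,"x":0,"y":0,"z":0.03,"rx":0,"ry":0,"rz":0}]'
```

```text
t: 3.23
tcp_pos: [0.4847, -0.2163, 0.0191]
tcp_rot: [0.0, 0.57, 0.822, 0.0]
wrist_force: [-1.9, -0.1, 1.3]
width: 0.69
grip_force: 0.9
t: 3.65
tcp_pos: [0.4832, -0.215, 0.0776]
tcp_rot: [-0.003, 0.57, 0.822, -0.0]
wrist_force: [1.6, 0.4, -1.5]
width: 0.646
grip_force: 30.0
```

Held: width 60 mm, grip 30 N and the weight shows at the wrist. I'll carry it above the station.

```bash
python3 -m jog '[{"grip":-1,"x":0,"y":0,"z":0.035,"rx":0,"ry":0,"rz":0},{"grip":-1,"x":0,"y":0,"z":0.035,"rx":0,"ry":0,"rz":0},{"grip":-1,"x":0.007,"y":0.035,"z":0,"rx":0,"ry":0,"rz":-0.8},{"grip":-1,"x":0.007,"y":0.035,"z":0,"rx":0,"ry":0,"rz":-0.8},{"grip":-1,"x":0.007,"y":0.035,"z":0,"rx":0,"ry":0,"rz":-0.8}]'
python3 -m jog '[{"grip":-1,"x":0.007,"y":0.035,"z":0,"rx":0,"ry":0,"rz":-0.8},{"grip":-1,"x":0.007,"y":0.035,"z":0,"rx":0,"ry":0,"rz":-0.76},{"grip":-1,"x":0.004,"y":0.035,"z":0,"rx":0,"ry":0,"rz":0},{"grip":-1,"x":0,"y":0.026,"z":0,"rx":0,"ry":0,"rz":0},{"grip":-1,"x":0,"y":0,"z":0,"rx":0,"ry":0,"rz":0}]'
python3 -m jog '[{"grip":-1,"x":0,"y":0,"z":0,"rx":0,"ry":0,"rz":0},{"grip":-1,"x":0,"y":0,"z":0,"rx":0,"ry":0,"rz":0}]'
python3 - <<'E'
from h import *
d=grab("top");cv2.imwrite("pics/t2.png",cv2.resize(d["image"][130:270,200:360,::-1],(640,560)))
s=robot.state();print(s["tcp_pos"],s["tcp_rot"])
P=cloud(d);np.save("pics/t2.npy",P);np.save("pics/t2i.npy",d["image"])
d=grab("side");S=cloud(d);np.save("pics/s2.npy",S);np.save("pics/s2i.npy",d["image"]);cv2.imwrite("pics/s2.png",cv2.resize(d["image"][150:290,200:380,::-1],(720,560)))
E
```

```text
t: 4.07
tcp_pos: [0.5063, -0.1102, 0.15]
tcp_rot: [0.001, 0.655, 0.756, 0.001]
wrist_force: [0.0, 1.3, -1.6]
width: 0.642
grip_force: 30.0
t: 4.48
tcp_pos: [0.5235, 0.029, 0.1482]
tcp_rot: [-0.003, 0.698, 0.716, 0.002]
wrist_force: [-0.3, 1.0, -1.4]
width: 0.648
grip_force: 30.0
t: 4.65
tcp_pos: [0.5236, 0.0191, 0.1489]
tcp_rot: [0.0, 0.703, 0.711, -0.0]
wrist_force: [0.0, -0.3, -1.9]
width: 0.648
grip_force: 30.0
[0.52358071 0.01826268 0.14895582] [ 4.44920657e-04  7.03361939e-01  7.10831721e-01 -2.22613810e-04]
```

View pics/t2.png

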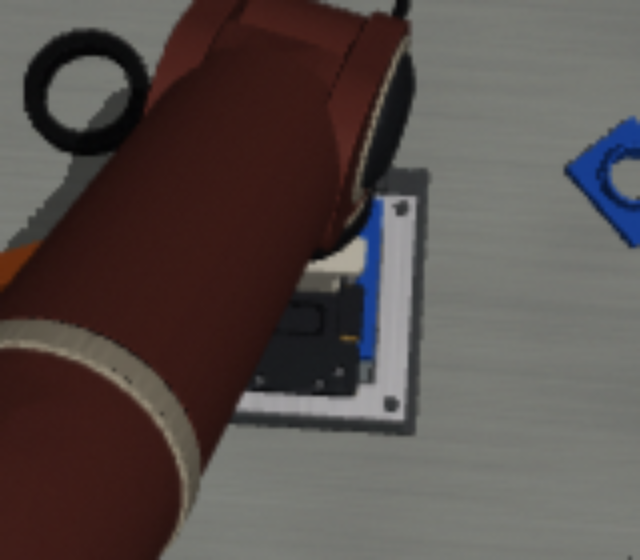

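View pics/s2.png

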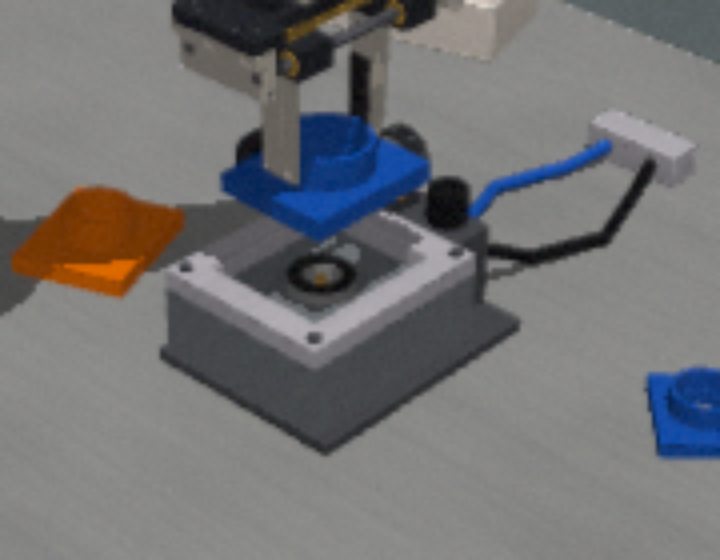

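The side crop shows the insert level in the grasp, plate at (325,185), above the recess at (325,275). The arm hides most of it in the top view. Plate faces and housing faces are both visible from the side, so I'll fit them in that one camera.

```bash
cat > fit.py <<'E'
from h import *
def rect(q,nm):
    q=(q[:,:2]*1000).astype(np.float32); r=cv2.minAreaRect(q); print(nm,len(q),np.round(r[0],1),np.round(r[1],1),round(r[2],2))
def faces(q,nm,hx,hy,a0):
    # near faces: -x face (normal a0+180) and -y face ; fit lines, centre by known half sizes
    c,s=np.cos(a0),np.sin(a0); x=q[:,0]*c+q[:,1]*s; y=-q[:,0]*s+q[:,1]*c
    out=[]
    for u,w,h in((x,y,hx),(y,x,hy)):
        lo,hi=np.percentile(w,[1,99]); L=hi-lo
        b=np.linspace(lo+.15*L,hi-.1*L,14); m=[];mb=[]
        for i in range(13):
            k=(w>b[i])&(w<b[i+1])
            if k.sum()>3: m.append(np.percentile(u[k],15)); mb.append((b[i]+b[i+1])/2)
        p=np.polyfit(mb,m,1); r=np.std(m-np.polyval(p,mb)); out.append((p,r,h))
    (px,rx,_),(py,ry,_)=out
    # slopes: x=px0*y+px1 ; y=py0*x+py1
    A=np.array([[1,-px[0]],[-py[0],1]]); cor=np.linalg.solve(A,[px[1],py[1]])
    ang=(-np.arctan(px[0])+np.arctan(py[0]))/2
    ce=cor+np.array([hx*np.cos(ang)-hy*np.sin(ang),hx*np.sin(ang)+hy*np.cos(ang)])
    print(nm,"centre",np.round([ce[0]*c-ce[1]*s,ce[0]*s+ce[1]*c],4),"ang deg",np.round(np.degrees(a0+np.array([ang,-np.arctan(px[0]),np.arctan(py[0])])),2),"res",round(rx,4),round(ry,4))
E
python3 - <<'E'
from fit import *
T0=np.load("pics/top0.npy"); 
v,u=np.mgrid[:420,:560]
b=(u>258)&(u<300)&(v>183)&(v<230); q=T0[b&(T0[...,2]<.068)&(T0[...,2]>.052)]; rect(q,"recess floor top cam")
z=T0[(u>245)&(u<310)&(v>170)&(v<242)]; rect(z[(z[:,2]>.07)&(z[:,2]<.08)],"top face")
S=np.load("pics/s2.npy"); I=np.load("pics/s2i.npy"); hsv=cv2.cvtColor(I,cv2.COLOR_RGB2HSV)
blue=(hsv[...,0]>100)&(hsv[...,0]<130)&(hsv[...,1]>150)
m=blue&(u>250)&(u<310)&(v>170)&(v<215)&(S[...,2]>.08)
q=S[m]; print("z",np.percentile(q[:,2],[1,10,50,90,99]).round(4))
pl=q[(q[:,2]<.148)]
faces(pl[pl[:,2]<.146],"insert",.05,.042,.01)
# plate flatness of top
t=q[(q[:,2]>.139)&(q[:,2]<.149)]; c=np.linalg.lstsq(np.c_[t[:,:2],np.ones(len(t))],t[:,2],rcond=None)[0]; print("tilt",c[:2],len(t))
S0=np.load("pics/side0.npy"); b=(u>235)&(u<335)&(v>195)&(v<262)
q=S0[b]; q=q[(q[:,2]>.03)&(q[:,2]<.07)&(q[:,0]<.5)|((q[:,2]>.03)&(q[:,2]<.07)&(q[:,1]<-.02))]
faces(q,"station",.075,.065,.01)
q=S0[b]; rect(q[(q[:,2]>.072)&(q[:,2]<.079)],"top face side")
# recess floor far edges
f=S0[b]; f=f[(f[:,2]>.056)&(f[:,2]<.0655)&(abs(f[:,0]-.524)<.05)&(abs(f[:,1]-.02)<.042)]; rect(f,"floor side")
E
```

```text
recess floor top cam 1018 [524.   20.7] [103.   87.3] 0.71
top face 1650 [532.5  20.8] [171.6 129.9] 0.96
z [0.1302 0.135  0.1438 0.1606 0.1661]
insert centre [0.5233 0.0193] ang deg [ 1.03  2.27 -0.21] res 0.001 0.0005
tilt [0.005374   0.00683911] 464
station centre [0.5163 0.0157] ang deg [2.4  0.58 4.22] res 0.0005 0.0051
top face side 1001 [534.9  18.3] [188.6 134.5] 0.88
floor side 481 [526.3  22.7] [94.  78.4] 0.13
```

Run:
```python
from fit import *
S0=np.load("pics/side0.npy");S=np.load("pics/s2.npy");I=np.load("pics/s2i.npy");hsv=cv2.cvtColor(I,cv2.COLOR_RGB2HSV)
v,u=np.mgrid[:420,:560]; b=(u>230)&(u<340)&(v>190)&(v<262)
q=S0[b]; k=(q[:,2]>.02)&(q[:,2]<.068)
a=q[k&(q[:,0]<.47)&(q[:,0]>.43)&(q[:,1]>-.03)&(q[:,1]<.07)]; p=np.polyfit(a[:,1],a[:,0],1); print("-x face",len(a),np.polyval(p,.02)+.075,-np.degrees(p[0]))
a=q[k&(q[:,1]<-.03)&(q[:,1]>-.06)&(q[:,0]>.47)&(q[:,0]<.58)]; p=np.polyfit(a[:,0],a[:,1],1); print("-y face",len(a),np.polyval(p,.524)+.065,np.degrees(p[0]), a[:,1].std())
blue=(hsv[...,0]>100)&(hsv[...,0]<130)&(hsv[...,1]>150)&(u>245)&(u<315)&(v>165)&(v<220)
q=S[blue]; k=(q[:,2]>.1325)&(q[:,2]<.1405)
a=q[k&(q[:,0]<.485)&(q[:,1]>-.015)&(q[:,1]<.055)]; p=np.polyfit(a[:,1],a[:,0],1); print("ins -x",len(a),np.polyval(p,.02)+.05,-np.degrees(p[0]),a[:,0].std())
a=q[k&(q[:,1]<-.015)&(q[:,0]>.48)&(q[:,0]<.57)]; p=np.polyfit(a[:,0],a[:,1],1); print("ins -y",len(a),np.polyval(p,.524)+.042,np.degrees(p[0]),a[:,1].std())
```

```text
-x face 443 0.5196868392570615 0.882294417307482
-y face 455 0.019055610476272793 0.7577692468738799 0.001519024362744481
ins -x 55 0.5221126564943347 1.0753673977140548 0.0017160769787298415
ins -y 71 0.01840166753619052 0.056974068128326144 0.001688612931628212
```

The top camera's chain says +1 mm in x and +2 mm in y. It measures both the insert and the recess at exactly their true sizes. I'll shift by about that much and descend to just above the recess.

```bash
python3 -m jog '[{"grip":-1,"x":0.0006,"y":0.0018,"z":-0.01,"rx":0,"ry":0,"rz":0.03},{"grip":-1,"x":0,"y":0,"z":-0.02,"rx":0,"ry":0,"rz":0},{"grip":-1,"x":0,"y":0,"z":-0.015,"rx":0,"ry":0,"rz":0},{"grip":-1,"x":0,"y":0,"z":-0.007,"rx":0,"ry":0,"rz":0},{"grip":-1,"x":0,"y":0,"z":0,"rx":0,"ry":0,"rz":0}]'
python3 -m jog '[{"grip":-1,"x":0,"y":0,"z":0,"rx":0,"ry":0,"rz":0},{"grip":-1,"x":0,"y":0,"z":0,"rx":0,"ry":0,"rz":0},{"grip":-1,"x":0,"y":0,"z":0,"rx":0,"ry":0,"rz":0}]'
python3 - <<'E'
from fit import *
d=grab("side");S=cloud(d);I=d["image"];hsv=cv2.cvtColor(I,cv2.COLOR_RGB2HSV)
cv2.imwrite("pics/s3.png",cv2.resize(I[170:270,220:350,::-1],(780,600),interpolation=cv2.INTER_CUBIC))
s=robot.state();print(s["tcp_pos"])
E
```

```text
t: 5.17
tcp_pos: [0.5231, 0.0207, 0.0948]
tcp_rot: [-0.001, 0.702, 0.712, -0.002]
wrist_force: [0.4, 0.1, -1.0]
width: 0.649
grip_force: 30.0
t: 5.42
tcp_pos: [0.525, 0.0214, 0.0974]
tcp_rot: [0.001, 0.702, 0.712, 0.001]
wrist_force: [0.1, -0.0, -1.5]
width: 0.645
grip_force: 30.0
[0.5248641  0.02157336 0.09740063]
```

View pics/s3.png

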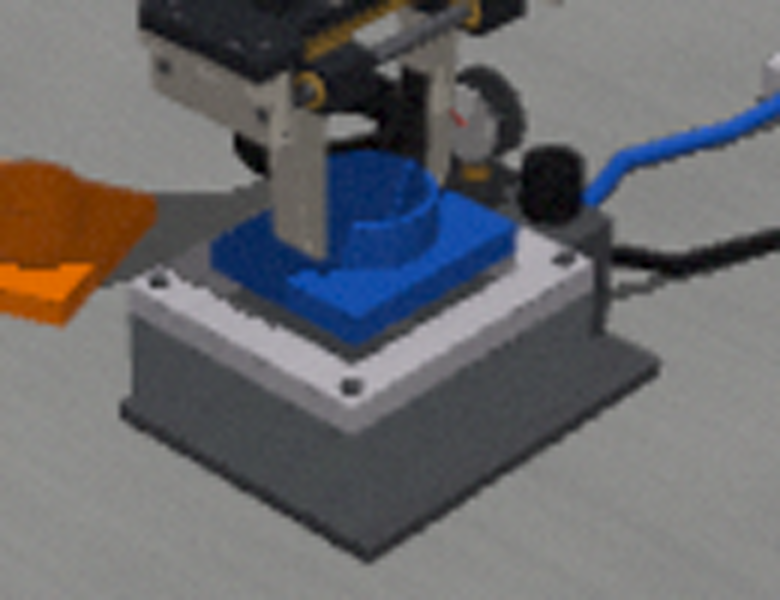

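The crop shows the plate's near corner (352,340) just above the recess, evenly inside the aluminium rim. I'll lower it gently.

```bash
python3 -m jog '[{"grip":-1,"x":0,"y":-0.0007,"z":-0.003,"rx":0,"ry":0,"rz":0},{"grip":-1,"x":0,"y":0,"z":-0.003,"rx":0,"ry":0,"rz":0},{"grip":-1,"x":0,"y":0,"z":-0.002,"rx":0,"ry":0,"rz":0},{"grip":-1,"x":0,"y":0,"z":0,"rx":0,"ry":0,"rz":0},{"grip":-1,"x":0,"y":0,"z":0,"rx":0,"ry":0,"rz":0}]'
```

```text
t: 5.88
tcp_pos: [0.5245, 0.0207, 0.0914]
tcp_rot: [0.0, 0.702, 0.712, 0.001]
wrist_force: [-6.4, -0.3, 17.1]
width: 0.647
grip_force: 30.2
```

Contact on the chamfer: it pushes towards -x, so the insert sits too far in +x. I'll ease up, shift -1.5 mm in x and try again.

```bash
python3 -m jog '[{"grip":-1,"x":0,"y":0,"z":0.003,"rx":0,"ry":0,"rz":0},{"grip":-1,"x":-0.0015,"y":0,"z":0,"rx":0,"ry":0,"rz":0},{"grip":-1,"x":0,"y":0,"z":-0.002,"rx":0,"ry":0,"rz":0},{"grip":-1,"x":0,"y":0,"z":-0.001,"rx":0,"ry":0,"rz":0},{"grip":-1,"x":0,"y":0,"z":0,"rx":0,"ry":0,"rz":0}]'
python3 -m jog '[{"grip":-1,"x":0,"y":0,"z":0,"rx":0,"ry":0,"rz":0}]'; python3 -c "
from h import *
s=robot.state();print(s['tcp_pos'],s['wrist_force'],s['ft_torque'])"
```

```text
t: 6.3
tcp_pos: [0.5232, 0.0206, 0.0909]
tcp_rot: [0.0, 0.702, 0.712, 0.001]
wrist_force: [-6.4, -0.4, 18.7]
width: 0.65
grip_force: 30.3
t: 6.38
tcp_pos: [0.5232, 0.0206, 0.0909]
tcp_rot: [0.0, 0.702, 0.712, 0.001]
wrist_force: [-6.2, -0.1, 18.4]
width: 0.651
grip_force: 30.3
[0.52322429 0.02060531 0.09092314] [-6.21007614 -0.11303647 18.35830304] [-0.1066398   0.65088899  0.0313367 ]
```

```bash
python3 -m jog '[{"grip":-1,"x":0,"y":0,"z":0.003,"rx":0,"ry":0,"rz":0},{"grip":-1,"x":-0.0015,"y":0,"z":0,"rx":0,"ry":0,"rz":0},{"grip":-1,"x":0,"y":0,"z":-0.002,"rx":0,"ry":0,"rz":0},{"grip":-1,"x":0,"y":0,"z":-0.001,"rx":0,"ry":0,"rz":0},{"grip":-1,"x":0,"y":0,"z":0,"rx":0,"ry":0,"rz":0}]'
python3 -c "
from fit import *
s=robot.state();print(s['tcp_pos'],s['wrist_force'],s['ft_torque'])
d=grab('side');I=d['image'];cv2.imwrite('pics/s4.png',cv2.resize(I[180:260,230:340,::-1],(770,560),interpolation=cv2.INTER_CUBIC))"
```

```text
t: 6.8
tcp_pos: [0.5208, 0.0206, 0.0877]
tcp_rot: [-0.0, 0.702, 0.712, -0.001]
wrist_force: [-0.1, -1.2, -1.0]
width: 0.65
grip_force: 29.9
[0.52075486 0.02061506 0.08772256] [-0.05136415 -1.1707526  -1.01573458] [-0.33969279  0.03644896 -0.10510022]
```

View pics/s4.png

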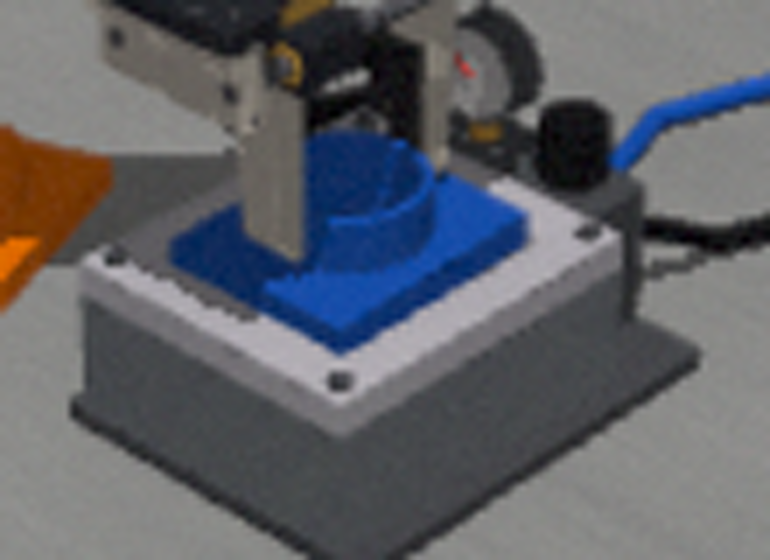

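It dropped below the rim: the plate is inside the recess outline with no side force. I'll lower it to the floor.

```bash
python3 -m jog '[{"grip":-1,"x":0,"y":0,"z":-0.002,"rx":0,"ry":0,"rz":0},{"grip":-1,"x":0,"y":0,"z":-0.002,"rx":0,"ry":0,"rz":0},{"grip":-1,"x":0,"y":0,"z":-0.002,"rx":0,"ry":0,"rz":0},{"grip":-1,"x":0,"y":0,"z":-0.001,"rx":0,"ry":0,"rz":0},{"grip":-1,"x":0,"y":0,"z":0,"rx":0,"ry":0,"rz":0}]'
python3 -m jog '[{"grip":-1,"x":0,"y":0,"z":-0.001,"rx":0,"ry":0,"rz":0},{"grip":-1,"x":0,"y":0,"z":0,"rx":0,"ry":0,"rz":0}]'
```

```text
t: 7.27
tcp_pos: [0.5212, 0.0206, 0.0814]
tcp_rot: [0.0, 0.702, 0.712, -0.0]
wrist_force: [0.2, -1.4, -1.3]
width: 0.648
grip_force: 29.9
t: 7.43
tcp_pos: [0.5213, 0.0206, 0.0806]
tcp_rot: [0.0, 0.702, 0.712, -0.0]
wrist_force: [0.0, -2.1, -1.5]
width: 0.649
grip_force: 29.9
```

Fy shows light contact with the +y wall, so I'll centre by -1.5 mm in y, which agrees with the side camera. Then lower the last bit and release.

```bash
python3 -m jog '[{"grip":-1,"x":0,"y":-0.0015,"z":0,"rx":0,"ry":0,"rz":0},{"grip":-1,"x":0,"y":0,"z":-0.001,"rx":0,"ry":0,"rz":0},{"grip":-1,"x":0,"y":0,"z":-0.0005,"rx":0,"ry":0,"rz":0},{"grip":-1,"x":0,"y":0,"z":0,"rx":0,"ry":0,"rz":0}]'
```

```text
t: 7.77
tcp_pos: [0.5212, 0.0203, 0.0804]
tcp_rot: [-0.001, 0.701, 0.713, 0.001]
wrist_force: [-0.9, -0.6, 8.5]
width: 0.65
grip_force: 29.8
```

On the floor, with about 10 N of upward contact. Releasing.

```bash
python3 -m jog '[{"grip":1,"x":0,"y":0,"z":0.001,"rx":0,"ry":0,"rz":0},{"grip":1,"x":0,"y":0,"z":0,"rx":0,"ry":0,"rz":0},{"grip":1,"x":0,"y":0,"z":0,"rx":0,"ry":0,"rz":0},{"grip":1,"x":0,"y":0,"z":0,"rx":0,"ry":0,"rz":0},{"grip":1,"x":0,"y":0,"z":0,"rx":0,"ry":0,"rz":0}]'
python3 -m jog '[{"grip":1,"x":0,"y":0,"z":0.02,"rx":0,"ry":0,"rz":0},{"grip":1,"x":0,"y":0,"z":0.035,"rx":0,"ry":0,"rz":0},{"grip":1,"x":0,"y":0,"z":0.04,"rx":0,"ry":0,"rz":0},{"grip":1,"x":0,"y":0,"z":0.04,"rx":0,"ry":0,"rz":0},{"grip":1,"x":0,"y":0,"z":0.04,"rx":0,"ry":0,"rz":0}]'
```

```text
t: 8.18
tcp_pos: [0.5212, 0.0197, 0.0799]
tcp_rot: [-0.0, 0.702, 0.713, -0.0]
wrist_force: [-0.0, -0.4, -0.2]
width: 0.956
grip_force: 0.0
t: 8.6
tcp_pos: [0.5207, 0.0194, 0.2567]
tcp_rot: [-0.0, 0.702, 0.712, -0.0]
wrist_force: [0.8, 0.0, -0.2]
width: 1.001
grip_force: 0.0
```

Released and clear. Now to the black can, about (0.490, 0.411).

```bash
python3 -m jog '[{"grip":1,"x":-0.003,"y":0.04,"z":0,"rx":0,"ry":0,"rz":0},{"grip":1,"x":-0.003,"y":0.04,"z":0,"rx":0,"ry":0,"rz":0},{"grip":1,"x":-0.003,"y":0.04,"z":0,"rx":0,"ry":0,"rz":0},{"grip":1,"x":-0.003,"y":0.04,"z":0,"rx":0,"ry":0,"rz":0},{"grip":1,"x":-0.003,"y":0.04,"z":0,"rx":0,"ry":0,"rz":0}]'
python3 -m jog '[{"grip":1,"x":-0.003,"y":0.04,"z":0,"rx":0,"ry":0,"rz":0},{"grip":1,"x":-0.003,"y":0.04,"z":0,"rx":0,"ry":0,"rz":0},{"grip":1,"x":-0.003,"y":0.04,"z":0,"rx":0,"ry":0,"rz":0},{"grip":1,"x":-0.003,"y":0.04,"z":0,"rx":0,"ry":0,"rz":0},{"grip":1,"x":-0.003,"y":0.03,"z":0,"rx":0,"ry":0,"rz":0}]'
python3 -m jog '[{"grip":1,"x":0,"y":0,"z":0,"rx":0,"ry":0,"rz":0},{"grip":1,"x":0,"y":0,"z":0,"rx":0,"ry":0,"rz":0},{"grip":1,"x":0,"y":0,"z":0,"rx":0,"ry":0,"rz":0}]'
python3 - <<'E'
from fit import *
print([robot.state()[k].round(4) for k in("tcp_pos","q")])
d=grab("top");P=cloud(d);I=d["image"];hsv=cv2.cvtColor(I,cv2.COLOR_RGB2HSV)
v,u=np.mgrid[:420,:560]
m=(hsv[...,0]>100)&(hsv[...,0]<130)&(hsv[...,1]>150)&(u>245)&(u<312)&(v>178)&(v<235)
q=P[m]; print("blue z",np.percentile(q[:,2],[5,50,95]).round(4)); rect(q[(q[:,2]>.07)&(q[:,2]<.082)],"plate"); rect(q[q[:,2]>.09],"collar")
t=q[(q[:,2]>.07)&(q[:,2]<.08)];print("tilt",np.linalg.lstsq(np.c_[t[:,:2],np.ones(len(t))],t[:,2],rcond=None)[0][:2])
d=grab("side");S=cloud(d);cv2.imwrite("pics/s5.png",cv2.resize(d["image"][90:270,120:360,::-1],(800,600),interpolation=cv2.INTER_CUBIC));np.save("pics/s5.npy",S);np.save("pics/s5i.npy",d["image"])
E
```

```text
t: 9.02
tcp_pos: [0.5056, 0.2213, 0.2552]
tcp_rot: [-0.0, 0.702, 0.712, 0.0]
wrist_force: [1.3, -0.2, 0.2]
width: 1.004
grip_force: 0.0
t: 9.43
tcp_pos: [0.4894, 0.4138, 0.2544]
tcp_rot: [-0.001, 0.7, 0.714, -0.0]
wrist_force: [0.9, 0.3, 0.1]
width: 0.998
grip_force: 0.0
t: 9.68
tcp_pos: [0.4915, 0.4083, 0.2547]
tcp_rot: [0.001, 0.702, 0.712, -0.001]
wrist_force: [0.2, -0.4, -0.5]
width: 1.003
grip_force: 0.0
[array([0.4915, 0.4083, 0.2547]), array([-0.986 ,  0.6014,  0.4604,  1.4137, -0.2726,  1.1911, -0.4798])]
blue z [nan nan nan]
plate 759 [522.8  21.9] [100.6  84.1] 1.02
collar 129 [521.9  22.6] [58.3 59.1] 4.47
tilt [-0.0007029   0.00313649]
```

View pics/s5.png

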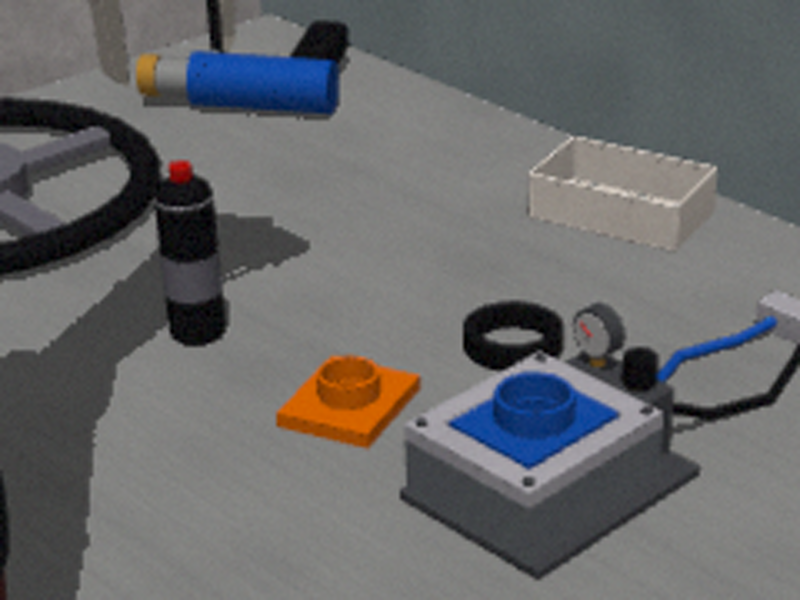

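The insert lies flush in the recess at (535,415), square at 1.0° and level, about 1.2 mm off centre, which is within its play. The black can at (195,260) stands untouched. I'll descend over it.

```bash
python3 -m jog '[{"grip":1,"x":-0.0015,"y":0.002,"z":-0.02,"rx":0,"ry":0,"rz":0},{"grip":1,"x":0,"y":0,"z":-0.04,"rx":0,"ry":0,"rz":0},{"grip":1,"x":0,"y":0,"z":-0.035,"rx":0,"ry":0,"rz":0},{"grip":1,"x":0,"y":0,"z":-0.03,"rx":0,"ry":0,"rz":0},{"grip":1,"x":0,"y":0,"z":-0.02,"rx":0,"ry":0,"rz":0}]'
python3 -m jog '[{"grip":1,"x":0,"y":0,"z":-0.012,"rx":0,"ry":0,"rz":0},{"grip":1,"x":0,"y":0,"z":-0.005,"rx":0,"ry":0,"rz":0},{"grip":1,"x":0,"y":0,"z":0,"rx":0,"ry":0,"rz":0},{"grip":1,"x":0,"y":0,"z":0,"rx":0,"ry":0,"rz":0}]'
```

```text
t: 10.2
tcp_pos: [0.489, 0.4087, 0.1074]
tcp_rot: [-0.0, 0.703, 0.712, -0.002]
wrist_force: [-0.1, 0.4, -0.5]
width: 1.0
grip_force: 0.0
t: 10.53
tcp_pos: [0.491, 0.4115, 0.0946]
tcp_rot: [0.0, 0.702, 0.712, 0.001]
wrist_force: [-0.3, -0.2, 0.5]
width: 0.999
grip_force: 0.0
```

```bash
python3 -m jog '[{"grip":-1,"x":-0.0005,"y":0,"z":-0.001,"rx":0,"ry":0,"rz":0},{"grip":-1,"x":0,"y":0,"z":0,"rx":0,"ry":0,"rz":0},{"grip":-1,"x":0,"y":0,"z":0,"rx":0,"ry":0,"rz":0},{"grip":-1,"x":0,"y":0,"z":0,"rx":0,"ry":0,"rz":0},{"grip":-1,"x":0,"y":0,"z":0,"rx":0,"ry":0,"rz":0}]'
python3 -m jog '[{"grip":-1,"x":0,"y":0,"z":0,"rx":0,"ry":0,"rz":0},{"grip":-1,"x":0,"y":0,"z":0,"rx":0,"ry":0,"rz":0},{"grip":-1,"x":0,"y":0,"z":0,"rx":0,"ry":0,"rz":0},{"grip":-1,"x":0,"y":0,"z":0,"rx":0,"ry":0,"rz":0},{"grip":-1,"x":0,"y":0,"z":0,"rx":0,"ry":0,"rz":0}]'
```

```text
t: 10.95
tcp_pos: [0.4894, 0.4116, 0.0926]
tcp_rot: [-0.0, 0.702, 0.713, 0.0]
wrist_force: [0.3, -0.1, -0.1]
width: 0.691
grip_force: 0.0
t: 11.37
tcp_pos: [0.4896, 0.4115, 0.0923]
tcp_rot: [0.0, 0.702, 0.712, 0.0]
wrist_force: [0.8, 0.8, 0.2]
width: 0.533
grip_force: 29.9
```

Gripped (49.6 mm, 30 N). Lift and carry it to the station.

```bash
python3 -m jog '[{"grip":-1,"x":0,"y":0,"z":0.02,"rx":0,"ry":0,"rz":0},{"grip":-1,"x":0,"y":0,"z":0.035,"rx":0,"ry":0,"rz":0},{"grip":-1,"x":0,"y":0,"z":0.04,"rx":0,"ry":0,"rz":0},{"grip":-1,"x":0,"y":0,"z":0.03,"rx":0,"ry":0,"rz":0},{"grip":-1,"x":0.003,"y":-0.02,"z":0,"rx":0,"ry":0,"rz":0}]'
python3 -m jog '[{"grip":-1,"x":0.003,"y":-0.035,"z":0,"rx":0,"ry":0,"rz":0},{"grip":-1,"x":0.003,"y":-0.04,"z":0,"rx":0,"ry":0,"rz":0},{"grip":-1,"x":0.003,"y":-0.04,"z":0,"rx":0,"ry":0,"rz":0},{"grip":-1,"x":0.003,"y":-0.04,"z":0,"rx":0,"ry":0,"rz":0},{"grip":-1,"x":0.003,"y":-0.04,"z":0,"rx":0,"ry":0,"rz":0}]'
python3 -m jog '[{"grip":-1,"x":0.003,"y":-0.04,"z":0,"rx":0,"ry":0,"rz":0},{"grip":-1,"x":0.003,"y":-0.04,"z":0,"rx":0,"ry":0,"rz":0},{"grip":-1,"x":0.003,"y":-0.04,"z":0,"rx":0,"ry":0,"rz":0},{"grip":-1,"x":0.003,"y":-0.03,"z":0,"rx":0,"ry":0,"rz":0},{"grip":-1,"x":0.002,"y":-0.02,"z":0,"rx":0,"ry":0,"rz":0}]'
python3 -m jog '[{"grip":-1,"x":0,"y":-0.006,"z":0,"rx":0,"ry":0,"rz":0},{"grip":-1,"x":0,"y":0,"z":0,"rx":0,"ry":0,"rz":0},{"grip":-1,"x":0,"y":0,"z":0,"rx":0,"ry":0,"rz":0},{"grip":-1,"x":0,"y":0,"z":0,"rx":0,"ry":0,"rz":0}]'
python3 - <<'E'
from fit import *
from scipy.optimize import least_squares
s=robot.state();print(s["tcp_pos"],s["tcp_rot"])
v,u=np.mgrid[:420,:560]
d=grab("side");S=cloud(d);I=d["image"];cv2.imwrite("pics/s6.png",cv2.resize(I[80:260,200:380,::-1],(600,600),interpolation=cv2.INTER_CUBIC))
b=(u>230)&(u<340)&(v>80)&(v<250)&(I.max(-1)<110); 
def fit(q,r,x0):
    s=least_squares(lambda c:np.hypot(q[:,0]-c[0]-c[2]*(q[:,2]-q[:,2].mean()),q[:,1]-c[1]-c[3]*(q[:,2]-q[:,2].mean()))-r,x0+[0,0],loss="soft_l1",f_scale=.001);return s.x.round(4),np.median(abs(s.fun)).round(4),len(q)
q=S[b]; q=q[(np.hypot(q[:,0]-.522,q[:,1]-.02)<.04)&(q[:,2]>.125)&(q[:,2]<.195)]
print("can",fit(q,.025,[.522,.02]))
S5=np.load("pics/s5.npy");I5=np.load("pics/s5i.npy");
for n,A,J in(("before",S5,I5),("now",S,I)):
    hsv=cv2.cvtColor(J,cv2.COLOR_RGB2HSV); m=(hsv[...,0]>100)&(hsv[...,0]<130)&(hsv[...,1]>130)
    q=A[m]; q=q[(np.hypot(q[:,0]-.522,q[:,1]-.02)<.04)&(q[:,2]>.079)&(q[:,2]<.0935)]
    # outer wall: near side only
    k=((q[:,0]-.522)*.7+(q[:,1]-.02)*.7)<-.005; print("collar",n,fit(q[k],.031,[.522,.02]))
E
```

```text
t: 11.78
tcp_pos: [0.4934, 0.3988, 0.2234]
tcp_rot: [-0.001, 0.699, 0.715, 0.007]
wrist_force: [1.1, 1.7, -2.6]
width: 0.534
grip_force: 29.9
t: 12.2
tcp_pos: [0.5059, 0.1945, 0.2163]
tcp_rot: [-0.001, 0.701, 0.713, -0.001]
wrist_force: [1.0, -0.5, -3.5]
width: 0.534
grip_force: 29.9
t: 12.62
tcp_pos: [0.52, 0.0215, 0.2167]
tcp_rot: [0.0, 0.704, 0.711, -0.002]
wrist_force: [-0.1, -0.2, -3.1]
width: 0.534
grip_force: 29.9
t: 12.95
tcp_pos: [0.5208, 0.0231, 0.2166]
tcp_rot: [-0.001, 0.7, 0.714, 0.0]
wrist_force: [0.5, 0.0, -2.5]
width: 0.532
grip_force: 29.9
[0.52082351 0.02311521 0.21655882] [-1.15485897e-03  7.00375019e-01  7.13774122e-01  4.32746583e-05]
can (array([ 0.5199,  0.0223, -0.019 ,  0.0007]), np.float64(0.0011), 481)
collar before (array([0.5204, 0.0205, 0.0242, 0.0425]), np.float64(0.0009), 120)
collar now (array([ 0.5205,  0.0207,  0.0606, -0.0035]), np.float64(0.0012), 120)
```

View pics/s6.png

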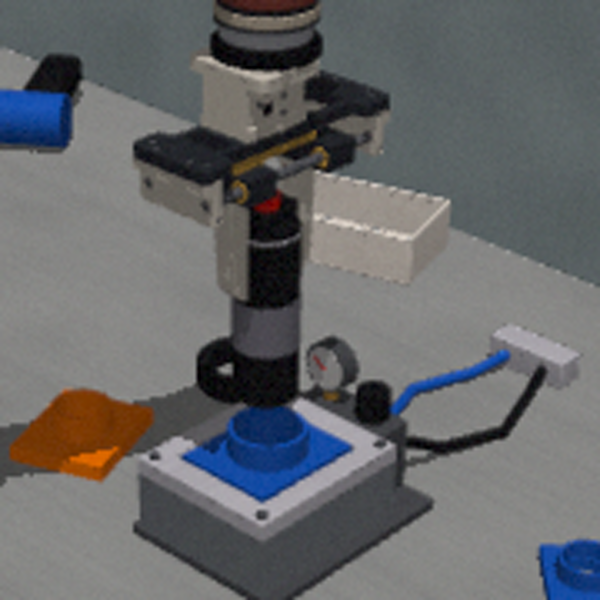

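The can hangs upright with its base at (272,400), right above the collar at (268,435). In the side camera it sits 1.7 mm too far in +y. I'll correct and lower it to the collar, then through it.

```bash
python3 -m jog '[{"grip":-1,"x":0,"y":-0.0017,"z":-0.01,"rx":0,"ry":0,"rz":0},{"grip":-1,"x":0,"y":0,"z":-0.01,"rx":0,"ry":0,"rz":0},{"grip":-1,"x":0,"y":0,"z":-0.004,"rx":0,"ry":0,"rz":0},{"grip":-1,"x":0,"y":0,"z":0,"rx":0,"ry":0,"rz":0},{"grip":-1,"x":0,"y":0,"z":0,"rx":0,"ry":0,"rz":0}]'
python3 -m jog '[{"grip":-1,"x":0,"y":0,"z":-0.003,"rx":0,"ry":0,"rz":0},{"grip":-1,"x":0,"y":0,"z":-0.003,"rx":0,"ry":0,"rz":0},{"grip":-1,"x":0,"y":0,"z":-0.002,"rx":0,"ry":0,"rz":0},{"grip":-1,"x":0,"y":0,"z":0,"rx":0,"ry":0,"rz":0},{"grip":-1,"x":0,"y":0,"z":0,"rx":0,"ry":0,"rz":0}]'
python3 -c "
from h import *
s=robot.state();print(s['ft_torque'])"
```

```text
t: 13.42
tcp_pos: [0.5209, 0.0189, 0.1925]
tcp_rot: [-0.0, 0.702, 0.713, -0.001]
wrist_force: [0.1, -0.7, -2.6]
width: 0.531
grip_force: 29.9
t: 13.83
tcp_pos: [0.5211, 0.019, 0.185]
tcp_rot: [-0.0, 0.702, 0.713, 0.0]
wrist_force: [-0.8, 0.5, -3.3]
width: 0.528
grip_force: 29.9
[0.11158311 0.09627503 0.00210558]
```

It has entered the collar without contact force. Nudge +1 mm in y towards the insert's centre and carry on down.

```bash
python3 -m jog '[{"grip":-1,"x":0,"y":0.001,"z":-0.002,"rx":0,"ry":0,"rz":0},{"grip":-1,"x":0,"y":0,"z":-0.004,"rx":0,"ry":0,"rz":0},{"grip":-1,"x":0,"y":0,"z":-0.004,"rx":0,"ry":0,"rz":0},{"grip":-1,"x":0,"y":0,"z":-0.003,"rx":0,"ry":0,"rz":0},{"grip":-1,"x":0,"y":0,"z":0,"rx":0,"ry":0,"rz":0}]'
python3 -m jog '[{"grip":-1,"x":0,"y":0,"z":-0.004,"rx":0,"ry":0,"rz":0},{"grip":-1,"x":0,"y":0,"z":-0.003,"rx":0,"ry":0,"rz":0},{"grip":-1,"x":0,"y":0,"z":-0.002,"rx":0,"ry":0,"rz":0},{"grip":-1,"x":0,"y":0,"z":0,"rx":0,"ry":0,"rz":0},{"grip":-1,"x":0,"y":0,"z":0,"rx":0,"ry":0,"rz":0}]'
```

```text
t: 14.25
tcp_pos: [0.5206, 0.0197, 0.1712]
tcp_rot: [-0.001, 0.702, 0.712, -0.001]
wrist_force: [0.4, -0.2, -3.7]
width: 0.532
grip_force: 29.9
t: 14.67
tcp_pos: [0.5212, 0.0197, 0.163]
tcp_rot: [-0.0, 0.702, 0.712, -0.0]
wrist_force: [-0.8, 0.2, -2.9]
width: 0.529
grip_force: 29.9
```

```bash
python3 -m jog '[{"grip":-1,"x":0,"y":0,"z":-0.003,"rx":0,"ry":0,"rz":0},{"grip":-1,"x":0,"y":0,"z":-0.001,"rx":0,"ry":0,"rz":0},{"grip":-1,"x":0,"y":0,"z":0,"rx":0,"ry":0,"rz":0},{"grip":-1,"x":0,"y":0,"z":0,"rx":0,"ry":0,"rz":0},{"grip":-1,"x":0,"y":0,"z":0,"rx":0,"ry":0,"rz":0}]'
python3 -m jog '[{"grip":-1,"x":0,"y":0,"z":-0.003,"rx":0,"ry":0,"rz":0},{"grip":-1,"x":0,"y":0,"z":-0.003,"rx":0,"ry":0,"rz":0},{"grip":-1,"x":0,"y":0,"z":-0.002,"rx":0,"ry":0,"rz":0},{"grip":-1,"x":0,"y":0,"z":0,"rx":0,"ry":0,"rz":0},{"grip":-1,"x":0,"y":0,"z":0,"rx":0,"ry":0,"rz":0}]'
```

```text
t: 15.08
tcp_pos: [0.5213, 0.0198, 0.1592]
tcp_rot: [0.0, 0.702, 0.713, 0.0]
wrist_force: [-0.3, -1.1, -3.0]
width: 0.535
grip_force: 29.9
t: 15.5
tcp_pos: [0.5214, 0.0197, 0.1525]
tcp_rot: [-0.0, 0.702, 0.713, 0.0]
wrist_force: [-2.8, 0.6, 8.3]
width: 0.528
grip_force: 29.9
```

```bash
python3 -m jog '[{"grip":-1,"x":0,"y":0,"z":-0.003,"rx":0,"ry":0,"rz":0},{"grip":-1,"x":0,"y":0,"z":-0.003,"rx":0,"ry":0,"rz":0},{"grip":-1,"x":0,"y":0,"z":-0.002,"rx":0,"ry":0,"rz":0},{"grip":-1,"x":0,"y":0,"z":0,"rx":0,"ry":0,"rz":0},{"grip":-1,"x":0,"y":0,"z":0,"rx":0,"ry":0,"rz":0}]'
python3 -m jog '[{"grip":-1,"x":0,"y":0,"z":-0.001,"rx":0,"ry":0,"rz":0},{"grip":-1,"x":0,"y":0,"z":0,"rx":0,"ry":0,"rz":0}]'
```

```text
t: 15.92
tcp_pos: [0.5217, 0.0196, 0.1451]
tcp_rot: [-0.0, 0.702, 0.713, 0.001]
wrist_force: [-3.5, 1.3, 12.5]
width: 0.53
grip_force: 30.0
t: 16.08
tcp_pos: [0.5217, 0.0197, 0.1442]
tcp_rot: [0.0, 0.702, 0.713, 0.001]
wrist_force: [-3.2, -0.4, 13.1]
width: 0.53
grip_force: 30.0
```

```bash
python3 -m jog '[{"grip":-1,"x":0,"y":0,"z":-0.001,"rx":0,"ry":0,"rz":0},{"grip":-1,"x":0,"y":0,"z":0,"rx":0,"ry":0,"rz":0},{"grip":-1,"x":0,"y":0,"z":0,"rx":0,"ry":0,"rz":0}]'
python3 -m jog '[{"grip":-1,"x":0,"y":0,"z":-0.001,"rx":0,"ry":0,"rz":0},{"grip":-1,"x":0,"y":0,"z":0,"rx":0,"ry":0,"rz":0},{"grip":-1,"x":0,"y":0,"z":0,"rx":0,"ry":0,"rz":0}]'
```

```text
t: 16.33
tcp_pos: [0.5217, 0.0196, 0.1434]
tcp_rot: [0.0, 0.702, 0.713, 0.001]
wrist_force: [-3.9, 0.3, 13.2]
width: 0.529
grip_force: 30.0
t: 16.58
tcp_pos: [0.522, 0.0196, 0.1428]
tcp_rot: [0.0, 0.702, 0.713, 0.001]
wrist_force: [-3.3, 0.6, 15.7]
width: 0.529
grip_force: 30.0
```

At the stop, since the force is now climbing faster. Add a little more preload, relieve the side force by -1 mm in x, and check in the images.

```bash
python3 -m jog '[{"grip":-1,"x":-0.0007,"y":0,"z":-0.0008,"rx":0,"ry":0,"rz":0},{"grip":-1,"x":0,"y":0,"z":0,"rx":0,"ry":0,"rz":0},{"grip":-1,"x":0,"y":0,"z":0,"rx":0,"ry":0,"rz":0},{"grip":-1,"x":0,"y":0,"z":0,"rx":0,"ry":0,"rz":0}]'
python3 - <<'E'
from fit import *
from scipy.optimize import least_squares
v,u=np.mgrid[:420,:560]
d=grab("side");S=cloud(d);I=d["image"];cv2.imwrite("pics/s7.png",cv2.resize(I[120:260,220:360,::-1],(600,600),interpolation=cv2.INTER_CUBIC))
hsv=cv2.cvtColor(I,cv2.COLOR_RGB2HSV)
def fit(q,r):
    s=least_squares(lambda c:np.hypot(q[:,0]-c[0]-c[2]*(q[:,2]-q[:,2].mean()),q[:,1]-c[1]-c[3]*(q[:,2]-q[:,2].mean()))-r,[.522,.02,0,0],loss="soft_l1",f_scale=.001);return s.x.round(4),len(q)
m=(hsv[...,0]>100)&(hsv[...,0]<130)&(hsv[...,1]>130)
q=S[m]; q=q[(np.hypot(q[:,0]-.522,q[:,1]-.02)<.08)]; w=q[(q[:,2]>.079)&(q[:,2]<.0935)]
k=((w[:,0]-.522)*.7+(w[:,1]-.02)*.7)<-.005; print("collar",fit(w[k],.031))
t=q[(q[:,2]>.068)&(q[:,2]<.079)]; rect(t,"plate"); print("plate z",np.median(t[:,2]))
b=(u>230)&(u<340)&(v>80)&(v<250)&(hsv[...,1]<60)
q=S[b]; q=q[(np.hypot(q[:,0]-.522,q[:,1]-.02)<.035)&(q[:,2]>.1)&(q[:,2]<.135)]; print("can",fit(q,.025))
# grey band top height on the can: base+? compare to before
s6=cv2.imread
st=robot.state();print(st["tcp_pos"],st["wrist_force"],st["grip_force"])
E
```

```text
t: 16.92
tcp_pos: [0.5219, 0.0196, 0.1428]
tcp_rot: [0.001, 0.702, 0.713, 0.002]
wrist_force: [-4.4, 0.1, 18.6]
width: 0.528
grip_force: 30.0
collar (array([0.5202, 0.0204, 0.0227, 0.0467]), 124)
plate 413 [518.5  17.6] [ 87.5 103.3] 89.36
plate z 0.07465420499043329
can (array([ 0.5203,  0.0185, -0.0164, -0.0092]), 235)
[0.52186555 0.01955607 0.14276564] [-3.81125713 -0.14860718 18.40227818] 30.00105273211375
```

View pics/s7.png

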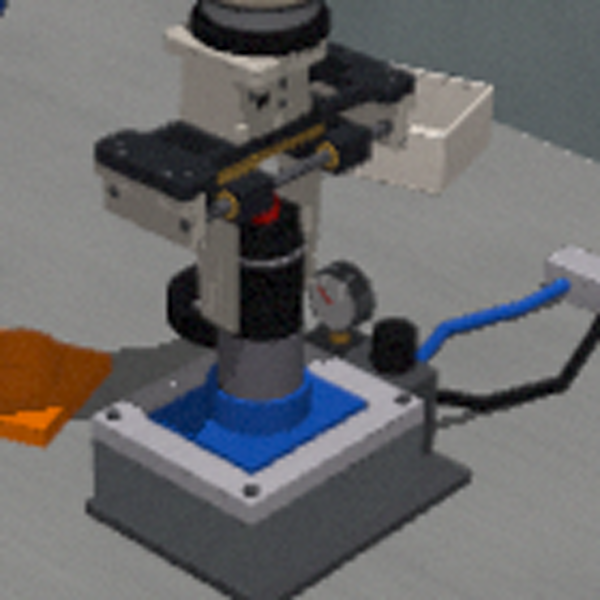

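The can stands through the collar at (262,385), upright, and the plate is flush at z = 0.0747. The last push raised the force to about 21 N on the station with no further travel, and the base is at about 51 mm, so the ring is on its stop. Handing in.

```bash
python3 -c "
from cell import robot
print(robot.close_job())"
```

```text
the job is handed in; nothing more can be done
None
```

The job is handed in, with no verdict returned: the blue insert measured flush in the recess (about 1 mm off centre), and the arm is still holding the black can on the filling ring's stop, with about 21 N on the station.

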